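Rack the fallen bottle that blocks the specimen drawer, then file the flake

ROBOT

A 6-joint arm with a two-finger parallel gripper is mounted at the origin on a cart in front of the work surface, level with it; the furniture and walls round the work are solid. World frame = base frame: x ahead of the robot, y to its left, z up, the work surface at z = 0. Lengths are in m, angles in rad, forces in N, time in s.
With the tool pointing down it reaches from about 0.3 to 0.75 m from the base axis. Payload 8.5 kg.
Tool frame: the origin (TCP) lies between the finger pads; the fingertips stand 17 mm ahead of it and the grasp point (between the pads) lies 2 mm behind it (ctrl.tips_ahead is the distance from the TCP to the fingertips, in m); x points along the fingers, y is the direction in which the jaws open and shut, and the axes are right-handed (so a half turn about x gives the same grasp; the last joint's range is limited). The gripper opens to 88 mm and grips with 3 to 60 N. Pads are 18 mm wide; open, the fingers measure 123 mm over their backs; the gripper's body (75 mm by 187 mm) begins 45 mm behind the grasp point.
Start: joints at [1.134, 0.381, 1.297, -0, 1.464, -0.215], TCP at [0.121, 0.537, 0.256] pointing down, gripper open.
Joint ranges: [-3.11, 3.11], [-0.89, 2.33], [0.22, 2.48], [-1.42, 4.56], [0.17, 2.85], [-2.88, 2.88]. Speed limits (rad/s): [2.39, 2.39, 3.14, 3.14, 3.14, 3.14].

INTERFACE

Orientations are given as [roll, pitch, yaw] about the fixed x, y, z axes, in that order (R = Rz(yaw) Ry(pitch) Rx(roll)).
In Python, from cell import ctrl gives the robot as it stands.
- The arm moves only by the tool carry_out, never from a script. Its argument "steps" is a list of rows, each a list of 2 entries, a list of its own where there are three numbers: the shift along the tool's x, y, z scaled (see below), then the turn, a rotation vector about the tool's x, y, z scaled (see below). In form: [[[dx, dy, dz], [wx, wy, wz]], ...]. A call has 1 to 8 rows; each row shifts and turns the pose as measured when the row begins, along the tool's axes as they then stand; what a row does not reach is not made up. The controller multiplies each number of a shift by 25 mm and each number of a turn by 0.08 rad. A row lasts 1/12 s, in which the tool goes at most 41.7 mm and 7.16 degrees, less where a joint would pass 70% of its speed; a pose out of reach is approached as far as the arm can. A call with a number of a shift or a turn outside -1 to 1 is refused whole. A call with a gripper value outside its range is refused whole. "jaw" is the closure, from 0 (fully open) to 1 (shut), set as the call begins (left out, the last holds). The fingers move at their own pace and stop on an object; "squeeze" is the grip in N (left out, the last holds). Time passes only in rows, so rows that do not move let the fingers close. It gives the time, the measured TCP pose, the force and the opening at its end, in the units of the state.
- ctrl.get_obs(): the state, without advancing time (a new reading comes with each control period).
- ctrl.grab_frame(name): name is "scene" or "top" or "wrist"; returns the picture (480x640x3 uint8, blue, green, red); there is no depth.
- ctrl.calibration(name): a dict with "mtx" (3x3 intrinsics, pixels), "pose" (4x4, takes a point from camera to world coordinates); the wrist camera has in their place "T_tool_cam" (4x4, takes a point from camera to tool coordinates, whose origin is the TCP and whose axes are the tool frame's). Camera axes: x right, y down, z forward; pixel columns grow to the right and rows downward; lengths in m; the calibration is good to about 2 mm. A picture is of the moment at which its call begins: read the wrist's pose just before it. calibration takes no time and is no camera call.
- ctrl.close_job(): hands the job in, once; it reports no verdict.
The state is a dict: "time_s": time; "qpos": joint angles; "joint_velocities": joint speeds; "tau": joint torques, N m; "eef_pos": TCP position; "tcp_rot": TCP orientation; "wrist_force": force on the tool from outside, world axes, zero at the start; "moment": the same for the moment, N m; "gripper_width": opening from 0.0 (shut) to 1.0 (fully open).
Only numpy, scipy, OpenCV 4.12 (cv2) and the standard library are available. Lean on these libraries where they do the work, as an engineer would, in place of code of your own. Each camera call takes 0.05 s, during which the arm holds its last target. There are 200 camera calls.

TASK

The brown bottle with the black cap has fallen over in front of the green specimen drawer, so the drawer cannot come out. Stand the bottle upright in the empty pocket of the plywood bottle rack, then pull the drawer fully open and lay the stone flake inside it, leaving the drawer open. Do not knock over the two bottles that already stand in the rack.

Things in the scene. Friction and masses are not known exactly. Their poses are not given: they have to be found in the camera images.
- brown_bottle: Brown bottle with black cap, 125 mm tall, loose, at the start lying on its side in front of the drawer. Origin: centre of its underside; z runs along it towards the cap. Straight body 52 mm in diameter from 0 to 83 mm above the origin, then the shoulder narrows to 28 mm at 99 mm; the cap is a cylinder 28 mm in diameter from 99 to 125 mm. About 0.18 kg.
- flake: The only stone flake on the bench: dark brown ironstone chip, 43 mm (x) by 68 mm (y) by 14 mm thick, lying flat on a white card (100 by 85 by 3 mm, fixed), loose, about 0.09 kg. Origin: centre of its underside, z up.
- cabinet: Low green steel cabinet with one drawer, fixed: 150 mm deep (x), 180 mm wide (y), 85 mm high. Origin: centre of its underside; the drawer front looks to -x. A dental pick lies on the rear of its top.
- drawer (a joint): The cabinet's drawer, m: 0 shut, 0.10 fully open (stop). It slides along the cabinet's -x and stays where it is left; about 2 N. Its steel box is 118 mm long (x) by 152 mm wide (y) inside, rim 44 mm above its floor; the green front panel in front of it is 10 mm thick, its top at height 80 mm. Open, the front 95 mm or so of the box lies clear of the cabinet.
- drawer_handle (a point): Middle of the drawer's bar handle, moving with the drawer: a steel bar 11 mm thick and 90 mm long along the cabinet's y, held by a 8 mm post 38 mm either side of the middle, its axis 40 mm in front of the drawer front and about 50 mm above the bench.
- drawer_floor (a point): Point on the drawer's cork-lined floor, moving with the drawer, in the middle of the part that comes clear (10 mm in front of the box's middle); axes as the cabinet's, floor about 20 mm above the bench.
- rack: Plywood bottle rack, fixed: one row of three square pockets, 76 mm (x) by 216 mm (y), 78 mm high. Origin: centre of its underside. Walls 6 mm, base 8 mm; each pocket is 64 mm square and 70 mm deep, centres at y = -70, 0 and +70 mm. The pocket at +70 mm is the empty one.
- rack_pocket (a point): Centre of the floor of the rack's empty pocket; axes as the rack's.
- white_bottle: White bottle with yellow cap, 38 mm in diameter, 100 mm tall, loose, standing in one of the rack's other pockets. Origin: centre of its underside.
- blue_bottle: Blue bottle with white cap, 32 mm in diameter, 85 mm tall, loose, standing in one of the rack's other pockets. Origin: centre of its underside.

How it is judged:
By the outcome, as a careful person would: the job done as asked, in the order asked, and still so for the second after the job is handed in, with the robot touching nothing.
It also fails if it takes over 72 s, if anything falls off the work surface, if the arm or the gripper's body presses on something with over 40 N, if the wrist force passes 120 N, or if a joint passes its speed limit or range.

## Working session

There is one attempt and no reset: what is moved stays moved. The work goes in short steps, Python scripts to look and compute and a tool call to move; the robot and the scene stay as the last step left them, time stands still between calls to the robot, and variables do not carry over. Pictures are saved under pics/ and viewed, about 8 in all and at most 12, crops included, and the job is handed in when it is done.

Besides the shell and the picture viewer there is one more tool, called as name([rows], argument=value, ...), one row to a line, values as JSON. carry_out: Moves the arm, as the interface text tells. Its arguments: {"type":"object","properties":{"steps":{"type":"array","items":{"type":"array"}},"jaw":{"type":"number"},"squeeze":{"type":"number"}},"required":["steps"]}

```bash
mkdir -p pics; ls
python3 - <<'E'
from cell import ctrl
import cv2, numpy as np
np.set_printoptions(precision=3,suppress=True)
o=ctrl.get_obs(); print(o)
for n in("scene","top"):
    im=ctrl.grab_frame(n); cv2.imwrite(f"pics/{n}0.png",im)
    c=ctrl.calibration(n); print(n,c["mtx"],c["pose"])
print(ctrl.calibration("wrist"), ctrl.tips_ahead)
E
```

```text
pics
{'time_s': 0.0, 'qpos': array([ 1.134,  0.381,  1.298, -0.   ,  1.464, -0.215]), 'joint_velocities': array([ 0.001, -0.001,  0.001, -0.   , -0.001, -0.   ]), 'tau': array([  0.003, -43.793, -22.455,   0.071,   0.035,  -0.   ]), 'eef_pos': array([0.121, 0.536, 0.255]), 'tcp_rot': array([-1.782,  1.569, -2.004]), 'wrist_force': array([ 0.333, -0.44 ,  0.512]), 'moment': array([-0.009,  0.006, -0.01 ]), 'gripper_width': 1.0031133544419664}
scene [[443.413   0.    317.972]
 [  0.    443.413 237.593]
 [  0.      0.      1.   ]] [[ 0.767 -0.376  0.52   0.125]
 [-0.641 -0.44   0.628 -0.544]
 [-0.008 -0.815 -0.579  0.544]
 [ 0.     0.     0.     1.   ]]
top [[436.298   0.    317.002]
 [  0.    436.298 238.231]
 [  0.      0.      1.   ]] [[ 0.023 -0.982  0.185  0.404]
 [-0.999 -0.028 -0.026 -0.022]
 [ 0.03  -0.185 -0.982  0.909]
 [ 0.     0.     0.     1.   ]]
{'mtx': array([[380.009,   0.   , 315.397],
       [  0.   , 380.009, 240.005],
       [  0.   ,   0.   ,   1.   ]]), 'T_tool_cam': array([[ 0.001, -0.305,  0.952, -0.129],
       [ 1.   , -0.   , -0.001,  0.   ],
       [ 0.001,  0.952,  0.305, -0.08 ],
       [ 0.   ,  0.   ,  0.   ,  1.   ]])} 0.017
```

View pics/scene0.png

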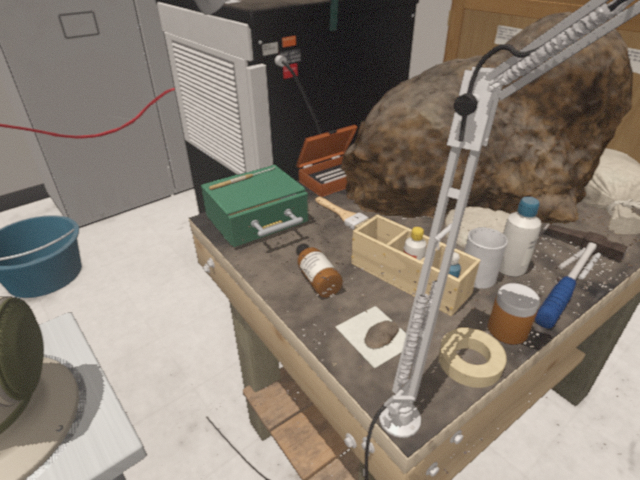

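View pics/top0.png

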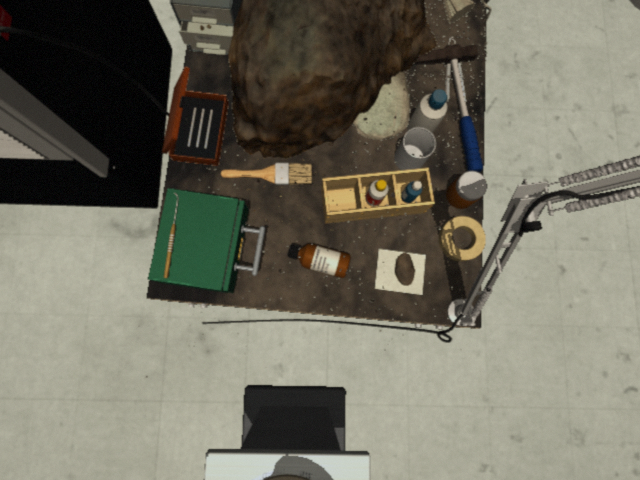

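The overview shows the bottle lying with its cap at about (293,251) in the top view and its base at (347,263). The handle bar is near x=262, the flake at (405,267) and the empty pocket at (342,198). Next I'll enlarge the top view to pick pixels.

```bash
cat > h.py <<'E'
from cell import ctrl
import cv2, numpy as np
from scipy.spatial.transform import Rotation as Ro
np.set_printoptions(precision=4,suppress=True)
def ray(c,K,T,uv,z):
    d=T[:3,:3]@np.linalg.inv(K)@np.array([uv[0],uv[1],1.]); return T[:3,3]+d*(z-T[2,3])/d[2]
def fix(n,uv,z):
    c=ctrl.calibration(n); return ray(c,c["mtx"],c["pose"],uv,z)
def tool():
    o=ctrl.get_obs(); T=np.eye(4); T[:3,:3]=Ro.from_euler("xyz",o["tcp_rot"]).as_matrix(); T[:3,3]=o["eef_pos"]; return T
def wrist(name):
    T=tool(); im=ctrl.grab_frame("wrist"); cv2.imwrite(f"pics/{name}.png",im); c=ctrl.calibration("wrist"); return im,c["mtx"],T@c["T_tool_cam"]
def go(p,zdir=None,T=None):
    """tool-frame shift (units 25 mm) and turn (units .08) to p, tool down with jaw axis y=zdir"""
    T=tool() if T is None else T; R=T[:3,:3]; s=R.T@(np.array(p)-T[:3,3])/.025
    if zdir is not None:
        x=np.array([0,0,-1.]); y=np.array([zdir[0],zdir[1],0.]); y/=np.linalg.norm(y)
        if y@R[:,1]<0: y=-y
        G=np.c_[x,y,np.cross(x,y)]; w=Ro.from_matrix(R.T@G).as_rotvec()/.08
    else: w=None
    print("shift",s,"turn",w)
E
python3 - <<'E'
from h import *
im=cv2.imread("pics/top0.png")[150:315,140:460]
cv2.imwrite("pics/topc.png",cv2.resize(im,None,fx=2.5,fy=2.5,interpolation=cv2.INTER_CUBIC))
T=tool();print(T)
E
```

```text
[[-0.0006  0.22    0.9755  0.1209]
 [-0.0012  0.9755 -0.22    0.5363]
 [-1.     -0.0013 -0.0003  0.2552]
 [ 0.      0.      0.      1.    ]]
```

View pics/topc.png

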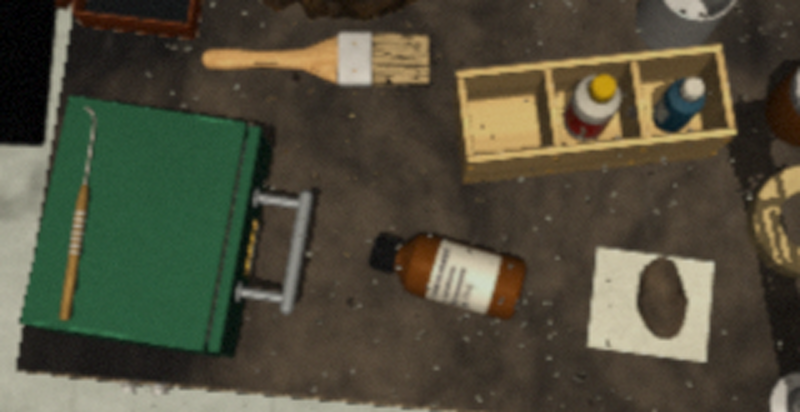

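The crop shows the rack-top corners at about (460,72), (722,47), (735,132) and (468,160). The handle bar runs (307,193)–(288,308), the bottle axis (374,252)→(519,290), and the flake spans (660,258)–(664,338). I'll cast these to world coordinates.

Run:
```python
from h import *
P=lambda x,y,z: fix("top",(140+x/2.5,150+y/2.5),z)
for n,l,z in [("rack",[(460,72),(722,47),(735,132),(468,160)],.078),("handle",[(307,193),(288,308)],.054),("bottle",[(374,252),(519,290)],.026),("flake",[(660,258),(664,338),(640,298),(687,298)],.012),("cabtop",[(68,97),(264,125),(225,354),(22,325)],.085),("card",[(597,248),(714,262),(707,361),(587,346)],.003)]:
    q=np.array([P(*a,z) for a in l]); print(n,q[:,:2].round(3).tolist(),"mean",q.mean(0))
```

```text
rack [[0.682, -0.055], [0.71, -0.266], [0.639, -0.274], [0.61, -0.063]] mean [ 0.6603 -0.1643  0.078 ]
handle [[0.585, 0.064], [0.493, 0.075]] mean [0.5388 0.0697 0.054 ]
bottle [[0.543, 0.01], [0.515, -0.109]] mean [ 0.5292 -0.0492  0.026 ]
flake [[0.547, -0.228], [0.48, -0.231], [0.513, -0.211], [0.514, -0.25]] mean [ 0.5136 -0.23    0.012 ]
cabtop [[0.649, 0.25], [0.631, 0.097], [0.454, 0.117], [0.471, 0.269]] mean [0.5515 0.183  0.085 ]
card [[0.556, -0.177], [0.546, -0.276], [0.463, -0.268], [0.473, -0.168]] mean [ 0.5094 -0.2224  0.003 ]
```

carry_out([
  [[0.1,-0.8,0.95],[0,0,0]],
  [[0.1,-0.8,0.95],[0,0,0]],
  [[0.1,-0.8,0.95],[0,0,0]],
  [[0.1,-0.8,0.95],[0,0,0]],
  [[0.1,-0.8,0.95],[0,0,0]],
  [[0.1,-0.8,0.95],[0,0,0]],
  [[0.1,-0.8,0.95],[0,0,0]],
  [[0.1,-0.8,0.95],[0,0,0]],
])

```text
time_s: 0.77
eef_pos: [0.2728, 0.3332, 0.2318]
tcp_rot: [-2.203, 1.566, -2.415]
wrist_force: [0.3, 0.6, 0.0]
gripper_width: 1.001
```

carry_out([
  [[0.1,-0.8,0.95],[0,0,0]],
  [[0.1,-0.8,0.95],[0,0,0]],
  [[0.1,-0.8,0.95],[0,0,0]],
  [[0.1,-0.8,0.95],[0,0,0]],
  [[0.1,-0.8,0.95],[0,0,0]],
  [[0.1,-0.8,0.95],[0,0,0]],
  [[0.1,-0.8,0.95],[0,0,0]],
  [[0.1,-0.8,0.95],[0,0,0]],
])

```text
time_s: 1.43
eef_pos: [0.4291, 0.125, 0.2099]
tcp_rot: [-2.404, 1.563, -2.616]
wrist_force: [1.3, 0.4, 0.1]
gripper_width: 0.999
```

carry_out([
  [[0,0,0],[-1,0,0]],
  [[0,0,0],[-1,0,0]],
  [[0,0,0],[-1,0,0]],
  [[0,0,0],[-1,0,0]],
  [[0,0,0],[-1,0,0]],
  [[0,0,0],[-1,0,0]],
  [[0,0,0],[-1,0,0]],
  [[0,0,0],[-1,0,0]],
])

```text
time_s: 2.1
eef_pos: [0.4321, 0.1186, 0.2069]
tcp_rot: [3.058, 1.558, -2.779]
wrist_force: [-0.5, 0.7, -1.0]
gripper_width: 1.002
```

carry_out([
  [[0,0,0],[-1,0,0]],
  [[0,0,0],[-1,0,0]],
  [[0,0,0],[-1,0,0]],
  [[0,0,0],[-1,0,0]],
  [[0,0,0],[-1,0,0]],
  [[0,0,0],[-1,0,0]],
  [[0,0,0],[-1,0,0]],
  [[0,0,0],[-1,0,0]],
])

```text
time_s: 2.77
eef_pos: [0.4307, 0.1185, 0.205]
tcp_rot: [2.276, 1.552, -2.889]
wrist_force: [0.1, -0.0, -0.3]
gripper_width: 1.002
```

Run:
```python
from h import *
print(tool(),ctrl.get_obs()["qpos"],ctrl.get_obs()["time_s"]); go([.54,-.003,.15],(-.973,.229))
```

```text
[[-0.0178 -0.8995  0.4365  0.4307]
 [-0.0046  0.4366  0.8996  0.1185]
 [-0.9998  0.014  -0.0119  0.205 ]
 [ 0.      0.      0.      1.    ]] [ 0.0048  0.2582  1.6436 -0.0048  1.2577 -2.6834] 2.7667
shift [ 2.1425 -6.0869 -2.4385] turn [-2.7581 -0.1292 -0.1911]
```

carry_out([
  [[0,0,0],[1,0,0]],
  [[0,0,0],[1,0,0]],
  [[0,0,0],[1,0,0]],
  [[0,0,0],[1,0,0]],
  [[0,0,0],[1,0,0]],
  [[0,0,0],[1,0,0]],
  [[0,0,0],[1,0,0]],
  [[0,0,0],[1,0,0]],
])

```text
time_s: 3.43
eef_pos: [0.4293, 0.1185, 0.2031]
tcp_rot: [2.88, 1.547, -2.945]
wrist_force: [0.1, 0.5, 0.5]
gripper_width: 1.003
```

carry_out([
  [[0,0,0],[1,0,0]],
  [[0,0,0],[1,0,0]],
  [[0,0,0],[1,0,0]],
  [[0,0,0],[1,0,0]],
  [[0,0,0],[1,0,0]],
  [[0,0,0],[1,0,0]],
  [[0,0,0],[1,0,0]],
  [[0,0,0],[1,0,0]],
])

```text
time_s: 4.1
eef_pos: [0.4279, 0.1186, 0.2012]
tcp_rot: [-2.768, 1.542, -2.983]
wrist_force: [-0.4, 0.0, -1.0]
gripper_width: 0.999
```

carry_out([
  [[0,0,0],[1,0,0]],
  [[0,0,0],[1,0,0]],
  [[0,0,0],[1,0,0]],
  [[0,0,0],[1,0,0]],
  [[0,0,0],[1,0,0]],
  [[0,0,0],[1,0,0]],
  [[0,0,0],[1,0,0]],
  [[0,0,0],[1,0,0]],
])

```text
time_s: 4.77
eef_pos: [0.4265, 0.1185, 0.1994]
tcp_rot: [-2.118, 1.537, -3.007]
wrist_force: [0.9, -0.5, 0.6]
gripper_width: 1.0
```

carry_out([
  [[0,0,0],[1,0,0]],
  [[0,0,0],[1,0,0]],
  [[0,0,0],[1,0,0]],
  [[0,0,0],[1,0,0]],
  [[0,0,0],[1,0,0]],
  [[0,0,0],[1,0,0]],
  [[0,0,0],[1,0,0]],
  [[0,0,0],[1,0,0]],
])

```text
time_s: 5.43
eef_pos: [0.4251, 0.1185, 0.1976]
tcp_rot: [-1.463, 1.531, -3.025]
wrist_force: [1.0, 0.5, 0.4]
gripper_width: 1.0
```

Run:
```python
from h import *
print(tool(),ctrl.get_obs()["qpos"]); go([.54,-.003,.15],(.973,-.229))
```

```text
[[-0.0392  0.9992  0.0089  0.4251]
 [-0.0046  0.0087 -1.      0.1185]
 [-0.9992 -0.0392  0.0043  0.1976]
 [ 0.      0.      0.      1.    ]] [ 0.0049  0.266   1.6575 -0.0046  1.2573 -0.0024]
shift [1.7442 4.6251 4.8941] turn [2.9989 0.1117 0.4814]
```

carry_out([
  [[0.25,0.8,0.8],[0.5,0,0.1]],
  [[0.25,0.8,0.8],[0.5,0,0.1]],
  [[0.25,0.8,0.8],[0.5,0,0.1]],
  [[0.25,0.8,0.8],[0.5,0,0.1]],
  [[0.25,0.8,0.8],[0.5,0,0.1]],
  [[0.25,0.8,0.8],[0.5,0,0.1]],
  [[0,0,0],[0,0,0]],
])

```text
time_s: 6.02
eef_pos: [0.535, -0.0172, 0.1557]
tcp_rot: [0.961, 1.558, -0.854]
wrist_force: [-0.5, -0.5, -0.0]
gripper_width: 1.003
```

Run:
```python
from h import *
im,K,T=wrist("w1"); print(tool()); go([.54,-.003,.15],(.973,-.229))
```

```text
[[ 0.0074  0.9709 -0.2394  0.5338]
 [-0.009  -0.2394 -0.9709 -0.0155]
 [-0.9999  0.0093  0.007   0.156 ]
 [ 0.      0.      0.      1.    ]]
shift [ 0.2378  0.1185 -0.5469] turn [-0.1327  0.088  -0.1159]
```

View pics/w1.png

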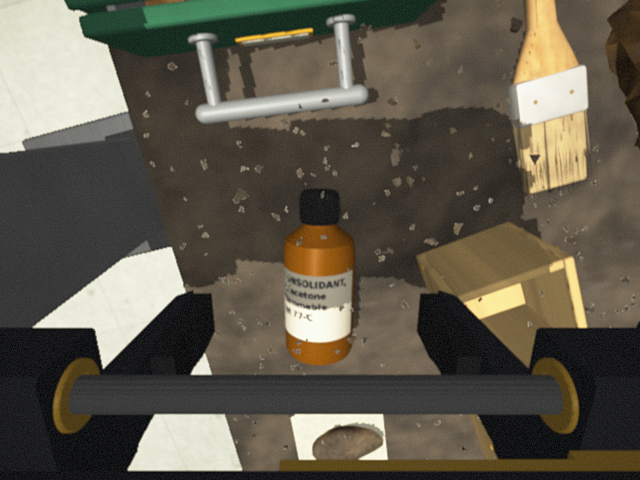

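The wrist view shows the cap from (319,192) to (320,222), the bottle base near (320,360), and the handle bar running (207,112)–(360,97).

Run:
```python
from h import *
c=ctrl.calibration("wrist"); T=tool()@c["T_tool_cam"]
for n,uv,z in [("capend",(319,193),.030),("capneck",(320,223),.035),("base",(320,358),.026),("h1",(207,112),.052),("h2",(360,96),.052)]: print(n,ray(0,c["mtx"],T,uv,z))
```

```text
capend [0.5439 0.0129 0.03  ]
capneck [ 0.5398 -0.0063  0.035 ]
base [ 0.5129 -0.1176  0.026 ]
h1 [0.4929 0.079  0.052 ]
h2 [0.5807 0.0663 0.052 ]
```

carry_out([
  [[0,0.1,-0.7],[-0.1,0.1,-0.1]],
  [[0.8,0,0],[0,0,0]],
  [[0.8,0,0],[0,0,0]],
  [[0.8,0,0],[0,0,0]],
  [[0.8,0,0],[0,0,0]],
  [[0.8,0,0],[0,0,0]],
  [[0.6,0,0],[0,0,0]],
  [[0,0,0],[0,0,0]],
])

```text
time_s: 6.73
eef_pos: [0.5369, 0.0086, 0.0387]
tcp_rot: [-3.036, 1.568, 1.452]
wrist_force: [-1.1, 0.6, -0.1]
gripper_width: 0.998
```

Run:
```python
from h import *
print(tool()); go([.541,.001,.026],(.973,-.231))
```

```text
[[ 0.0003  0.9751 -0.222   0.5369]
 [ 0.0028 -0.222  -0.9751  0.0086]
 [-1.     -0.0003 -0.0028  0.0387]
 [ 0.      0.      0.      1.    ]]
shift [0.5092 0.2287 0.2609] turn [ 0.1159 -0.0349  0.0039]
```

carry_out([
  [[0.5,0.2,0.25],[0.1,0,0]],
  [[0,0,0],[0,0,0]],
])

```text
time_s: 6.9
eef_pos: [0.5396, 0.0031, 0.0269]
tcp_rot: [-2.672, 1.567, 1.811]
wrist_force: [-0.5, 0.5, 0.4]
gripper_width: 0.998
```

carry_out([
  [[0,0,0],[0,0,0]],
  [[0,0,0],[0,0,0]],
  [[0,0,0],[0,0,0]],
  [[0,0,0],[0,0,0]],
  [[0,0,0],[0,0,0]],
  [[0,0,0],[0,0,0]],
  [[0,0,0],[0,0,0]],
  [[0,0,0],[0,0,0]],
], jaw=1, squeeze=6)

```text
time_s: 7.57
eef_pos: [0.5402, 0.0052, 0.0325]
tcp_rot: [2.233, 1.565, 0.436]
wrist_force: [0.2, 0.3, 0.7]
gripper_width: 0.419
```

carry_out([
  [[0.2,0,0.15],[0,0,0]],
  [[0.05,0,0],[0,0,0]],
  [[0.0,0,0],[0,0,0]],
  [[0.0,0,0],[0,0,0]],
  [[0,0,0],[0,0,0]],
])

```text
time_s: 7.98
eef_pos: [0.5401, 0.0012, 0.0262]
tcp_rot: [2.147, 1.563, 0.35]
wrist_force: [0.1, 0.9, 2.7]
gripper_width: 0.314
```

Run:
```python
from h import *
print(tool(), ctrl.get_obs()["gripper_width"]); go([.541,.001,.026],(.973,-.231))
```

```text
[[ 0.0073  0.9745 -0.2244  0.5401]
 [ 0.0027 -0.2244 -0.9745  0.0012]
 [-1.      0.0066 -0.0043  0.0262]
 [ 0.      0.      0.      1.    ]] 0.3136516588168318
shift [ 0.007   0.0371 -0.0023] turn [ 0.0841 -0.0536 -0.0818]
```

carry_out([
  [[-0.4,0,0],[0,0,0]],
  [[-0.7,0,0],[0,0,0]],
  [[-0.7,0,0],[0,0,0]],
  [[-0.7,0,0],[0,0,0]],
  [[-0.7,0,0],[0,0,0]],
  [[-0.7,0,0],[0,0,0]],
  [[-0.7,0,0],[0,0,0]],
  [[-0.7,0,0],[0,0,0]],
])

```text
time_s: 8.65
eef_pos: [0.5349, 0.0009, 0.1622]
tcp_rot: [-1.835, 1.56, 2.65]
wrist_force: [-0.3, -0.5, -2.9]
gripper_width: 0.31
```

carry_out([
  [[-0.7,0,0],[0,0,0]],
  [[-0.7,0,0],[0,0,0]],
  [[0,0,0],[0,0,0]],
])

```text
time_s: 8.9
eef_pos: [0.5346, 0.0008, 0.2028]
tcp_rot: [-1.884, 1.563, 2.602]
wrist_force: [-0.1, 0.1, -2.4]
gripper_width: 0.31
```

Run:
```python
from h import *
a,K,T=wrist("w2"); b=ctrl.grab_frame("scene"); print(tool(),ctrl.get_obs()["wrist_force"], ctrl.get_obs()["gripper_width"])
b=b[120:360,180:500]
cv2.imwrite("pics/m2.png",np.hstack([cv2.resize(a,(400,300)),cv2.resize(b,(400,300))]))
```

```text
[[-0.0113  0.9743 -0.2248  0.5335]
 [ 0.0051 -0.2247 -0.9744  0.001 ]
 [-0.9999 -0.0122 -0.0024  0.1995]
 [ 0.      0.      0.      1.    ]] [-0.7259 -0.3522 -1.5311] 0.3152976168436435
```

View pics/m2.png

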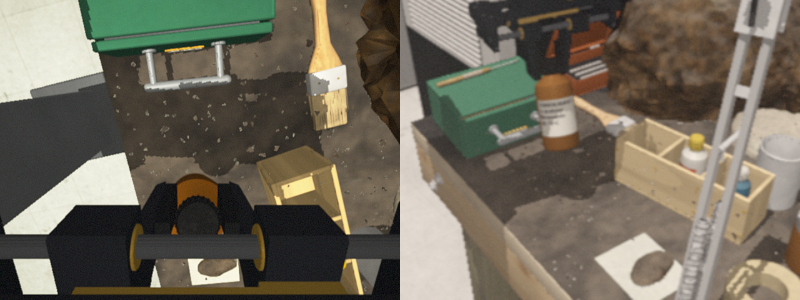

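The bottle pivoted in the jaws and now hangs upright, base down. I'll firm up the grip, raise it and carry it over near the rack.

carry_out([
  [[-0.8,0,0],[0,0,0]],
  [[-0.8,0,0],[0,0,0]],
  [[0,0.6,0.2],[0,0,0]],
  [[0,0.6,0.2],[0,0,0]],
  [[0,0.6,0.2],[0,0,0]],
  [[0,0.6,0.2],[0,0,0]],
  [[0,0.6,0.2],[0,0,0]],
  [[0,0.6,0.2],[0,0,0]],
], squeeze=15)

```text
time_s: 9.67
eef_pos: [0.6114, -0.048, 0.2258]
tcp_rot: [-1.645, 1.532, 2.842]
wrist_force: [0.6, -0.3, -2.2]
gripper_width: 0.307
```

carry_out([
  [[0,0.6,0.3],[0,0,0]],
  [[0,0.5,0.3],[0,0,0]],
  [[0,0.2,0.2],[0,0,0]],
  [[0,0,0],[0,0,0]],
  [[0,0,0],[0,0,0]],
])

```text
time_s: 10.08
eef_pos: [0.6389, -0.0769, 0.2136]
tcp_rot: [-1.64, 1.516, 2.846]
wrist_force: [-0.3, 0.9, -2.6]
gripper_width: 0.309
```

Run:
```python
from h import *
a,K,T=wrist("w3"); np.save("T3.npy",T); b=ctrl.grab_frame("top"); cv2.imwrite("pics/t3.png",b); print(tool()); go([.651,-.096,.25],(.973,-.231))
s=ctrl.grab_frame("scene")[130:370,200:520]; cv2.imwrite("pics/s3.png",s)
cv2.imwrite("pics/m3.png",np.hstack([cv2.resize(a,(480,360)),cv2.resize(s[:,:213],(320,360))]))
```

```text
[[-0.0518  0.9731 -0.2243  0.6388]
 [ 0.0156 -0.2238 -0.9745 -0.0766]
 [-0.9985 -0.054  -0.0036  0.2142]
 [ 0.      0.      0.      1.    ]]
shift [-1.4656  0.5725  0.6403] turn [ 0.0866 -0.0431  0.6755]
```

View pics/m3.png

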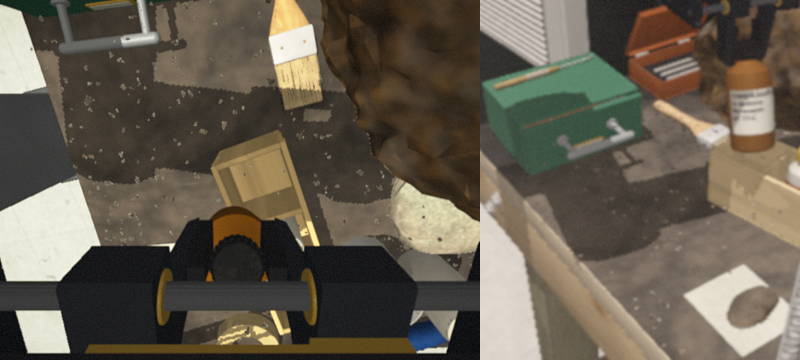

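The bottle hangs upright above the rack. The left wrist view shows the empty pocket's end wall near (215–290,133–175). I'll zoom in on the pocket rim.

Run:
```python
import cv2
a=cv2.imread("pics/w3.png")[160:340,260:440]; cv2.imwrite("pics/c3.png",cv2.resize(a,None,fx=3.3,fy=3.3,interpolation=cv2.INTER_CUBIC))
```

```text
(no output)
```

View pics/c3.png

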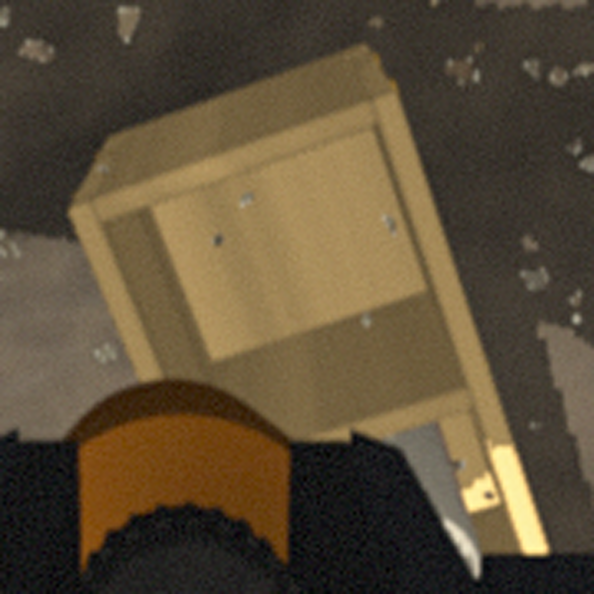

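The zoom shows the outer rim corners at (72,210) and (397,93), the inner corners at (105,218) and (378,122), the divider corner at (465,390), and the bottle body's lower edge at row 380, spanning columns 80–290.

Run:
```python
from h import *
T=np.load("T3.npy"); c=ctrl.calibration("wrist"); K=c["mtx"]; f=lambda x,y:(260+x/3.3,160+y/3.3)
q=[ray(0,K,T,f(*p),.078) for p in [(72,210),(397,93),(105,218),(378,122),(465,390)]]
print(np.array(q))
a,b=np.array(q[0]),np.array(q[1]); m=(a+b)/2; e=(b-a)/np.linalg.norm(b-a); n=np.array([e[1],-e[0],0]); print("len",np.linalg.norm(b-a),"pocket",m+n*.038, n)
i=(q[2]+q[3])/2; print("inner len",np.linalg.norm(q[3]-q[2]),"pocket",i+n*.032)
Tc=c["T_tool_cam"]; d=Tc[:3,:3]@np.linalg.inv(K)@np.array([*f(185,380),1]); print("bottom edge tool", Tc[:3,3]+d*(.110-Tc[0,3])/d[0])
for col in (80,290):
    d=Tc[:3,:3]@np.linalg.inv(K)@np.array([*f(col,440),1]); print(Tc[:3,3]+d*(.1-Tc[0,3])/d[0])
```

```text
[[ 0.6087 -0.063   0.078 ]
 [ 0.6826 -0.0527  0.078 ]
 [ 0.6154 -0.0663  0.078 ]
 [ 0.6776 -0.058   0.078 ]
 [ 0.6856 -0.1226  0.078 ]]
len 0.07454217985987453 pocket [ 0.6508 -0.0955  0.078 ] [ 0.1371 -0.9906  0.    ]
inner len 0.0626995554364456 pocket [ 0.6509 -0.0938  0.078 ]
bottom edge tool [ 0.11   -0.0002  0.0226]
[ 0.1    -0.0214  0.0314]
[0.1    0.0209 0.0314]
```

The rim gives the pocket centre at (0.651,−0.095), which agrees with the top view. The arc of the bottle's lower edge shows it pivoted only about 65°, leaving about 25° of tilt in the jaws. I'll tilt the tool by that much to make it vertical and level out the droop.

carry_out([
  [[-0.4,0,0],[0,0.8,0.15]],
  [[-0.4,0,0],[0,0.8,0.15]],
  [[-0.4,0,0],[0,0.8,0.15]],
  [[-0.4,0,0],[0,0.8,0.15]],
  [[-0.4,0,0],[0,0.8,0.15]],
  [[-0.2,0,0],[0,0.8,0]],
  [[0,0,0],[0,0.7,0]],
  [[0,0,0],[0,0,0]],
])

```text
time_s: 10.9
eef_pos: [0.6355, -0.0792, 0.2752]
tcp_rot: [3.112, 1.109, 1.315]
wrist_force: [0.4, -0.0, -1.6]
gripper_width: 0.305
```

```bash
cat >> h.py <<'E'
def tilt(phi):
    "wanted tool axes: jaw (.973,-.231), tilted phi about tool y"
    y=np.array([.973,-.231,0]); y/=np.linalg.norm(y); x=np.array([0,0,-1.]); G=np.c_[x,y,np.cross(x,y)]
    return G@Ro.from_rotvec([0,phi,0]).as_matrix()
def rel(p,G):
    T=tool(); R=T[:3,:3]; print(T[:3,3],"shift",R.T@(np.array(p)-T[:3,3])/.025,"turn",Ro.from_matrix(R.T@G).as_rotvec()/.08)
E
python3 - <<'E'
from h import *
rel([.651,-.0955,.21],tilt(.436)); a,K,T=wrist("w4")
s=ctrl.grab_frame("scene"); cv2.imwrite("pics/s4.png",s)
s=s[80:320,340:560]
cv2.imwrite("pics/m4.png",np.hstack([cv2.resize(a,(480,360)),cv2.resize(s,(320,360))]))
E
```

```text
[ 0.6355 -0.0792  0.2752] shift [2.1233 0.7178 1.6066] turn [ 0.1121 -0.3185 -0.1274]
```

View pics/m4.png

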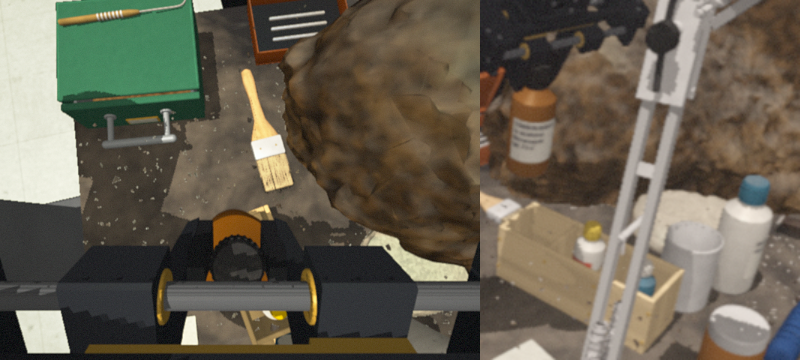

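The bottle now looks close to upright over the rack in the scene view. I'll compare its midline slope there with a projected vertical.

Run:
```python
from h import *
s=cv2.imread("pics/s4.png"); h=cv2.cvtColor(s,cv2.COLOR_BGR2HSV)
m=cv2.inRange(h,(5,120,60),(20,255,255)); m[:130]=0;m[215:]=0;m[:,:350]=0;m[:,400:]=0
P=[]
for v in range(130,215):
    u=np.where(m[v])[0]
    if len(u)>3: P.append((v,u.min(),u.max()))
P=np.array(P); print(P[::3].tolist())
c=ctrl.calibration("scene"); W=np.linalg.inv(c["pose"])
def pr(p): q=c["mtx"]@(W[:3,:3]@p+W[:3,3]); return q[:2]/q[2]
g=tool()[:3,3]
for k in (0,.1,-.1,.2):
    d=np.array([-.231*np.sin(k),-.973*np.sin(k),-np.cos(k)]); print(k,[pr(g+d*t).round(1) for t in (0,.03,.07,.11)])
```

```text
[[130, 351, 355], [133, 350, 354], [136, 350, 353], [139, 350, 386], [142, 350, 391], [145, 362, 392], [148, 362, 391], [151, 361, 391], [154, 360, 391], [157, 351, 390], [160, 360, 384], [170, 356, 360], [174, 353, 399], [184, 356, 390], [187, 351, 387], [190, 351, 387], [193, 357, 386], [196, 365, 390], [201, 367, 398]]
0 [array([377. , 126.7]), array([375.7, 144.2]), array([374.1, 166.2]), array([372.6, 186.9])]
0.1 [array([377. , 126.7]), array([376.7, 144.7]), array([376.4, 167.7]), array([376. , 189.4])]
-0.1 [array([377. , 126.7]), array([374.7, 143.4]), array([371.9, 164.4]), array([369.3, 184. ])]
0.2 [array([377. , 126.7]), array([377.7, 145.1]), array([378.6, 168.8]), array([379.5, 191.3])]
```

carry_out([
  [[0,0.2,0.2],[0.05,-0.2,-0.05]],
  [[0.5,0.2,0.4],[0.05,-0.1,-0.05]],
  [[0.5,0.2,0.4],[0,0,0]],
  [[0.5,0.15,0.4],[0,0,0]],
  [[0.3,0,0.2],[0,0,0]],
  [[0,0,0],[0,0,0]],
  [[0,0,0],[0,0,0]],
])

```text
time_s: 11.58
eef_pos: [0.652, -0.099, 0.2094]
tcp_rot: [-3.138, 1.146, 1.346]
wrist_force: [-0.5, 0.5, -1.7]
gripper_width: 0.305
```

Run:
```python
from h import *
rel([.651,-.0955,.21],tilt(.43))
```

```text
[ 0.652  -0.099   0.2094] shift [ 0.0311 -0.0694 -0.125 ] turn [0.0562 0.0641 0.0443]
```

carry_out([
  [[0,-0.07,-0.13],[0,0,0]],
  [[0.5,0,0.22],[0,0,0]],
  [[0.5,0,0.23],[0,0,0]],
  [[0.4,0,0.18],[0,0,0]],
  [[0.4,0,0.18],[0,0,0]],
  [[0,0,0],[0,0,0]],
])

```text
time_s: 12.08
eef_pos: [0.6517, -0.0941, 0.1627]
tcp_rot: [3.13, 1.147, 1.334]
wrist_force: [-0.4, -0.1, -3.2]
gripper_width: 0.305
```

Run:
```python
from h import *
rel([.651,-.0955,.12],tilt(.43))
```

```text
[ 0.6517 -0.0941  0.1627] shift [ 1.5309 -0.0211  0.7562] turn [ 0.1025  0.0829 -0.0171]
```

Already well inside the pocket with no contact force. I'll lower it the rest of the way.

carry_out([
  [[0.4,0,0.2],[0.05,0,0]],
  [[0.4,0,0.2],[0,0,0]],
  [[0.3,0,0.15],[0,0,0]],
  [[0.25,0,0.12],[0,0,0]],
  [[0,0,0],[0,0,0]],
])

```text
time_s: 12.5
eef_pos: [0.6531, -0.095, 0.1254]
tcp_rot: [3.119, 1.145, 1.32]
wrist_force: [-1.1, 1.7, 3.3]
gripper_width: 0.306
```

Run:
```python
from h import *
rel([.651,-.0955,.12],tilt(.43)); print(ctrl.get_obs()["wrist_force"])
```

```text
[ 0.6531 -0.095   0.1254] shift [ 0.1787 -0.0772  0.1249] turn [ 0.0835  0.0501 -0.0899]
[-1.1486  1.7436  3.3056]
```

carry_out([
  [[0.1,0,0.05],[0,0,0]],
  [[0,0,0],[0,0,0]],
  [[0,0,0],[0,0,0]],
  [[0,0,0],[0,0,0]],
  [[0,0,0],[0,0,0]],
  [[0,0,0],[0,0,0]],
], jaw=0.5)

```text
time_s: 13.0
eef_pos: [0.6547, -0.0945, 0.1251]
tcp_rot: [3.104, 1.141, 1.307]
wrist_force: [0.1, 0.7, 0.5]
gripper_width: 0.502
```

Run:
```python
from h import *
rel([.651,-.0955,.12],tilt(.43)); print(ctrl.get_obs()["wrist_force"])
```

```text
[ 0.6547 -0.0945  0.1251] shift [ 0.1546 -0.1366  0.1503] turn [ 0.1171  0.0092 -0.161 ]
[0.1099 0.7159 0.5007]
```

carry_out([
  [[-0.4,-0.1,0],[0,0,0]],
  [[-0.7,0,0],[0,0,0]],
  [[-0.8,0,0],[0,0,0]],
  [[-0.8,0,0],[0,0,0]],
  [[-0.8,0,0],[0,0,0]],
  [[0,0,0],[0,0,0]],
])

```text
time_s: 13.5
eef_pos: [0.6408, -0.1313, 0.2088]
tcp_rot: [3.111, 1.142, 1.314]
wrist_force: [0.5, 0.3, 0.4]
gripper_width: 0.499
```

carry_out([
  [[0,0,-0.3],[0,-0.7,0]],
  [[0,0,-0.5],[0,-0.7,0]],
  [[0,0,-0.7],[0,-0.7,0]],
  [[0,0,-0.7],[0,-0.7,0]],
  [[0,0,-0.7],[0,-0.7,0]],
  [[0,0,-0.7],[0,-0.7,0]],
  [[0,0,-0.7],[0,-0.7,0]],
  [[0,0,-0.7],[0,-0.5,0]],
])

```text
time_s: 14.17
eef_pos: [0.6673, -0.0142, 0.2315]
tcp_rot: [0.477, 1.545, -1.333]
wrist_force: [-0.1, 0.9, -0.4]
gripper_width: 0.501
```

carry_out([
  [[0,-0.7,0],[-1,0,0]],
  [[0,-0.7,0],[-1,0,0]],
  [[0,-0.7,0],[-1,0,0]],
  [[0,0,0],[-1,0,0]],
  [[0,0,0],[-1,0,0]],
  [[0,0,0],[-1,0,0]],
  [[0,0,0],[-1,0,0]],
  [[0,0,0],[-1,0,0]],
])

```text
time_s: 14.83
eef_pos: [0.6106, 0.0036, 0.2245]
tcp_rot: [-0.519, 1.546, -1.648]
wrist_force: [0.1, 0.0, 0.0]
gripper_width: 0.497
```

carry_out([
  [[0,0,0],[-1,0,0]],
  [[0,0,0],[-1,0,0]],
  [[0,0,0],[-1,0,0]],
  [[0,0,0],[-1,0,0]],
  [[0,0,0],[-1,0,0]],
  [[0,0,0],[-1,0,0]],
  [[0,0,0],[-1,0,0]],
  [[0,0,0],[-1,0,0]],
], jaw=0.7)

```text
time_s: 15.5
eef_pos: [0.6075, 0.0056, 0.2184]
tcp_rot: [-1.542, 1.546, -1.993]
wrist_force: [0.2, 0.2, -1.0]
gripper_width: 0.302
```

Run:
```python
from h import *
go([.537,.0727,.15],(.143,.99)); print(tool()[:3,3],ctrl.get_obs()["qpos"],ctrl.get_obs()["gripper_width"])
t=ctrl.grab_frame("top");s=ctrl.grab_frame("scene")
cv2.imwrite("pics/m5.png",np.hstack([cv2.resize(t[150:300,140:460],(480,225)),cv2.resize(s[180:330,330:490],(240,225))]))
```

```text
shift [ 2.7041  1.2538 -3.7106] turn [-3.8473 -0.0389  0.3096]
[0.6075 0.0056 0.2184] [-0.176   0.5131  1.1848 -0.0243  1.4498 -1.2926] 0.30177542575903626
```

View pics/m5.png

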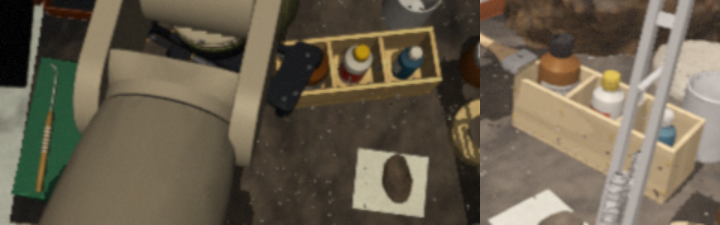

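The bottle stands upright in the empty pocket and the white and blue bottles are still standing. Next is the drawer handle.

carry_out([
  [[0,0,0],[-1,0,0.1]],
  [[0,0,0],[-1,0,0.1]],
  [[0,0,0],[-1,0,0.1]],
  [[0,0,0],[-0.9,0,0]],
  [[0.4,0,-0.7],[0,0,0]],
  [[0.4,0,-0.7],[0,0,0]],
  [[0.4,0,-0.7],[0,0,0]],
  [[0,0,0],[0,0,0]],
])

```text
time_s: 16.27
eef_pos: [0.5524, 0.0143, 0.1843]
tcp_rot: [2.887, 1.566, 2.738]
wrist_force: [0.9, 0.4, -0.9]
gripper_width: 0.301
```

Run:
```python
from h import *
print(tool()[:3,3]);go([.537,.0727,.11],(.143,.99)); a,K,T=wrist("w6"); np.save("T6.npy",T)
```

```text
[0.5524 0.0143 0.1843]
shift [ 2.9804  2.2163 -0.9431] turn [-0.0758 -0.0597 -0.0157]
```

View pics/w6.png

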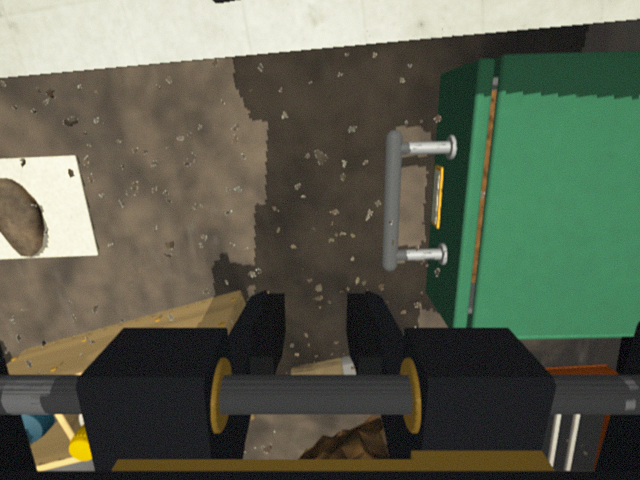

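The view shows the bar running (394,137)–(390,266), with the jaws level with it to the left.

Run:
```python
from h import *
T=np.load("T6.npy"); K=ctrl.calibration("wrist")["mtx"]
a,b=[ray(0,K,T,p,.05) for p in [(394,134),(390,268)]]; print(a,b,(a+b)/2,np.linalg.norm(a-b)); m=(a+b)/2
e=(b-a)/np.linalg.norm(b-a); print(e); go([m[0],m[1],.11],(-e[1],e[0]))
```

```text
[0.4906 0.0769 0.05  ] [0.5863 0.0655 0.05  ] [0.5384 0.0712 0.05  ] 0.09633948944393772
[ 0.993  -0.1185  0.    ]
shift [ 3.0229  2.1723 -0.9595] turn [-0.3834 -0.0256 -0.0147]
```

carry_out([
  [[0.3,0.7,-0.3],[-0.2,0,0]],
  [[0.3,0.7,-0.3],[0,0,0]],
  [[0.3,0.7,-0.3],[0,0,0]],
  [[0.4,0,0],[0,0,0]],
  [[0.4,0,0],[0,0,0]],
  [[0,0,0],[0,0,0]],
])

```text
time_s: 16.82
eef_pos: [0.5459, 0.0701, 0.1447]
tcp_rot: [0.163, 1.562, 0.019]
wrist_force: [-0.8, -0.3, 0.2]
gripper_width: 0.302
```

Run:
```python
from h import *
print(tool()[:3,3]);go([.5384,.0712,.053],(.13,.99))
```

```text
[0.5459 0.0701 0.1447]
shift [ 3.667  -0.0046 -0.3338] turn [-0.1647  0.11   -0.0173]
```

carry_out([
  [[0.5,0,-0.3],[-0.1,0.1,0]],
  [[0.6,0,0],[0,0,0]],
  [[0.6,0,0],[0,0,0]],
  [[0.6,0,0],[0,0,0]],
  [[0.6,0,0],[0,0,0]],
  [[0.6,0,0],[0,0,0]],
  [[0.3,0,0],[0,0,0]],
  [[0,0,0],[0,0,0]],
])

```text
time_s: 17.48
eef_pos: [0.5474, 0.0672, 0.0495]
tcp_rot: [0.146, 1.559, 0.0]
wrist_force: [-0.3, -0.2, -0.5]
gripper_width: 0.298
```

Run:
```python
from h import *
print(tool()[:3,3]);go([.5384,.0712,.053],(.13,.99))
```

```text
[0.5474 0.0672 0.0495]
shift [-0.1456  0.105  -0.3782] turn [-0.1908  0.1522 -0.0212]
```

carry_out([
  [[-0.1,0.1,-0.2],[-0.1,0.1,0]],
  [[0,0,0],[0,0,0]],
  [[0,0,0],[0,0,0]],
  [[0,0,0],[0,0,0]],
  [[0,0,0],[0,0,0]],
  [[0,0,0],[0,0,0]],
], jaw=1, squeeze=25)

```text
time_s: 17.98
eef_pos: [0.5439, 0.07, 0.0535]
tcp_rot: [0.271, 1.565, 0.133]
wrist_force: [1.2, -0.4, -7.3]
gripper_width: 0.114
```

carry_out([
  [[0,-0.2,0],[0,0,0]],
  [[0,-0.4,0],[0,0,0]],
  [[0,-0.4,0],[0,0,0]],
  [[0,-0.4,0],[0,0,0]],
  [[0,-0.4,0],[0,0,0]],
  [[0,-0.4,0],[0,0,0]],
  [[0,-0.4,0],[0,0,0]],
  [[0,-0.4,0],[0,0,0]],
])

```text
time_s: 18.65
eef_pos: [0.5336, -0.0108, 0.0535]
tcp_rot: [0.307, 1.561, 0.17]
wrist_force: [4.1, 1.3, -9.5]
gripper_width: 0.115
```

Run:
```python
from h import *
print(tool(),ctrl.get_obs()["wrist_force"],ctrl.get_obs()["qpos"])
```

```text
[[ 0.0093  0.1372  0.9905  0.5336]
 [ 0.0016  0.9905 -0.1372 -0.0108]
 [-1.      0.0029  0.009   0.0535]
 [ 0.      0.      0.      1.    ]] [ 4.0564  1.2834 -9.5071] [-0.2439  0.5861  1.6196  0.0047  0.9273 -1.6799]
```

carry_out([
  [[0,-0.4,0],[0,0,0]],
  [[0,-0.4,0],[0,0,0]],
  [[0,-0.3,0],[0,0,0]],
  [[0,-0.3,0],[0,0,0]],
  [[0,-0.3,0],[0,0,0]],
])

```text
time_s: 19.07
eef_pos: [0.5297, -0.0383, 0.0529]
tcp_rot: [1.297, 1.525, 1.148]
wrist_force: [19.5, 49.0, -9.4]
gripper_width: 0.332
```

carry_out([
  [[0,-0.3,0],[0,0,0]],
  [[0,-0.3,0],[0,0,0]],
])

```text
time_s: 19.23
eef_pos: [0.5292, -0.0407, 0.0523]
tcp_rot: [1.369, 1.499, 1.216]
wrist_force: [19.5, 48.9, -8.2]
gripper_width: 0.381
```

The drawer hit its stop and the jaws were pushed open a little by the overpull. Easing off.

carry_out([
  [[0,0.3,0],[0,0,0]],
  [[0,0.2,0],[0,0,0]],
  [[0,0,0],[0,0,0]],
], jaw=0.68)

```text
time_s: 19.48
eef_pos: [0.5308, -0.0264, 0.0545]
tcp_rot: [1.382, 1.496, 1.231]
wrist_force: [0.3, 0.5, -0.7]
gripper_width: 0.319
```

Run:
```python
from h import *
print(tool(),ctrl.get_obs()["wrist_force"],ctrl.get_obs()["gripper_width"]); go([.525,-.029,.15],(.13,.99))
```

```text
[[ 0.025   0.1496  0.9884  0.5308]
 [ 0.0708  0.986  -0.1511 -0.0264]
 [-0.9972  0.0737  0.0141  0.0545]
 [ 0.      0.      0.      1.    ]] [ 0.33    0.4797 -0.6789] 0.3194317673818757
shift [-3.8213  0.1446 -0.1608] turn [-0.2569  0.1857 -0.9207]
```

Run:
```python
from h import *
def tri(ps,pt):
    M=[ctrl.calibration(n) for n in("scene","top")]
    P=[c["mtx"]@np.linalg.inv(c["pose"])[:3] for c in M]
    X=cv2.triangulatePoints(P[0],P[1],np.array(ps,float).reshape(2,1),np.array(pt,float).reshape(2,1)); return (X[:3]/X[3]).ravel()
print(fix("scene",(402,418),0),fix("top",(458,312),0))
print("elbow",tri((466,105),(530,226)), tri((478,90),(522,200)))
go([.525,-.029,.15],(.04,-1))
```

```text
[ 0.4304 -0.349   0.    ] [ 0.4286 -0.342   0.    ]
elbow [ 0.5253 -0.298   0.3914] [ 0.5573 -0.2881  0.3973]
shift [-3.8213  0.1446 -0.1608] turn [-2.3877  0.2639 -0.9029]
```

carry_out([
  [[-0.3,0,0],[0,0,-0.2]],
  [[-0.7,0,0],[0,0,-0.3]],
  [[-0.7,0,0],[-0.1,0.1,-0.3]],
  [[-0.7,0,0],[0,0,0]],
  [[-0.7,0,0],[0,0,0]],
  [[-0.7,0,0],[0,0,0]],
  [[-0.5,0,0],[0,0,0]],
  [[0,0,0],[0,0,0]],
], jaw=0.2)

```text
time_s: 20.15
eef_pos: [0.5273, -0.0365, 0.173]
tcp_rot: [-0.764, 1.561, -0.914]
wrist_force: [0.2, 0.1, 0.0]
gripper_width: 0.799
```

The lamp pole runs close to the flake on the −y side, so the wide gripper body would hit it with the jaws across y. I'll grip the flake along its 68 mm length, with the jaws along x, and turn before moving over.

carry_out([
  [[0,0,0],[1,0,0]],
  [[0,0,0],[1,0,0]],
  [[0,0,0],[1,0,0]],
  [[0,0,0],[1,0,0]],
  [[0,0,0],[1,0,0]],
  [[0,0,0],[1,0,0]],
  [[0,0,0],[1,0,0]],
  [[0,0,0],[1,0,0]],
], jaw=0)

```text
time_s: 20.82
eef_pos: [0.5243, -0.0428, 0.1735]
tcp_rot: [-0.54, 1.553, -1.365]
wrist_force: [-0.7, 0.2, 0.3]
gripper_width: 0.999
```

carry_out([
  [[0,0,0],[1,0,0]],
  [[0,0,0],[1,0,0]],
  [[0,0,0],[1,0,0]],
  [[0,0,0],[1,0,0]],
  [[0,0,0],[1,0,0]],
  [[0,0,0],[1,0,0]],
  [[0,0,0],[1,0,0]],
  [[0,0,0],[1,0,0]],
])

```text
time_s: 21.48
eef_pos: [0.5206, -0.0487, 0.1712]
tcp_rot: [-0.228, 1.545, -1.734]
wrist_force: [0.3, -0.3, -0.2]
gripper_width: 0.997
```

Run:
```python
from h import *
print(tool(),ctrl.get_obs()["qpos"]); go([.5135,-.215,.16],(1,.04))
```

```text
[[-0.0042  0.9979  0.0651  0.5206]
 [-0.0256  0.0649 -0.9976 -0.0487]
 [-0.9997 -0.0059  0.0253  0.1712]
 [ 0.      0.      0.      1.    ]] [-0.3083  0.4142  1.5085 -0.0274  1.2152 -0.3639]
shift [ 0.6181 -0.712   6.6041] turn [0.3134 0.3166 0.0693]
```

carry_out([
  [[0.1,-0.1,0.8],[0,0.1,0]],
  [[0.1,-0.1,0.8],[0,0.1,0]],
  [[0.1,-0.1,0.8],[0.1,0.1,0]],
  [[0.1,-0.1,0.8],[0,0,0]],
  [[0,-0.1,0.8],[0,0,0]],
  [[0,-0.1,0.8],[0,0,0]],
  [[0,-0.1,0.8],[0,0,0]],
  [[0,0,0.5],[0,0,0]],
])

```text
time_s: 22.15
eef_pos: [0.5061, -0.2111, 0.1602]
tcp_rot: [-1.213, 1.555, -2.735]
wrist_force: [0.1, -0.4, 0.0]
gripper_width: 0.997
```

carry_out([
  [[0,0,0],[0,0,0]],
])

```text
time_s: 22.23
eef_pos: [0.5057, -0.2136, 0.1599]
tcp_rot: [-1.173, 1.555, -2.697]
wrist_force: [-0.4, 0.2, -0.1]
gripper_width: 1.0
```

Run:
```python
from h import *
print(tool()); a,K,T=wrist("w7"); np.save("T7.npy",T)
h=cv2.cvtColor(a,cv2.COLOR_BGR2HSV)
card=cv2.inRange(h,(0,0,170),(179,60,255))
n,l,st,ce=cv2.connectedComponentsWithStats(card)
for i in np.argsort(-st[1:,4])[:4]+1: print(st[i],ce[i])
```

```text
[[-0.0146  0.9988  0.0462  0.5057]
 [-0.0069  0.0461 -0.9989 -0.2136]
 [-0.9999 -0.0149  0.0063  0.1599]
 [ 0.      0.      0.      1.    ]]
[    0     0   198   368 41794] [ 93.7369 218.602 ]
[ 236  414  262   57 9392] [355.4467 440.3373]
[ 262  165  106  134 3903] [301.7702 253.1422]
[ 128  414   59   57 2342] [160.196 444.538]
```

View pics/w7.png

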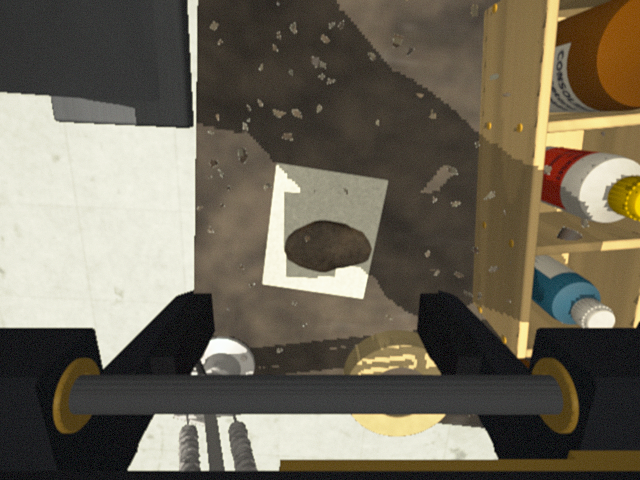

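The flake lies at about (285–371, 220–271), with its long axis roughly along the image row, between the jaws. I'll fit it with a mask.

Run:
```python
from h import *
a=cv2.imread("pics/w7.png"); T=np.load("T7.npy"); K=ctrl.calibration("wrist")["mtx"]
g=cv2.GaussianBlur(cv2.cvtColor(a,cv2.COLOR_BGR2GRAY),(3,3),0); m=np.zeros_like(g); m[205:285,272:378]=(g[205:285,272:378]<85)*255
cs,_=cv2.findContours(m,cv2.RETR_EXTERNAL,cv2.CHAIN_APPROX_NONE)
for c in sorted(cs,key=cv2.contourArea)[-2:]: print(cv2.contourArea(c),cv2.boundingRect(c))
c=max(cs,key=cv2.contourArea)
w=np.array([ray(0,K,T,p[0],.010)[:2] for p in c],np.float32)
r=cv2.minAreaRect(w*1000); e=cv2.fitEllipse(w*1000); print(r,e); M=cv2.moments(w*1000); print(M["m10"]/M["m00"],M["m01"]/M["m00"])
print(cv2.boxPoints(r))
```

```text
165.5 (369, 235, 9, 48)
3171.5 (285, 221, 86, 51)
((512.0140380859375, -228.4918975830078), (64.36563873291016, 41.854469299316406), 18.14460563659668) ((512.1319580078125, -229.55389404296875), (39.56501770019531, 65.63849639892578), 93.1335220336914)
512.2285407247638 -229.6098636889426
[[ 474.9145 -218.6276]
 [ 487.9486 -258.4008]
 [ 549.1136 -238.3562]
 [ 536.0795 -198.583 ]]
```

carry_out([
  [[0.4,0.2,0.5],[0,0,-0.1]],
  [[0.7,0,0],[0,0,-0.1]],
  [[0.7,0,0],[0,0,0]],
  [[0.7,0,0],[0,0,0]],
  [[0.7,0,0],[0,0,0]],
  [[0.7,0,0],[0,0,0]],
  [[0,0,0],[0,0,0]],
])

```text
time_s: 22.87
eef_pos: [0.5089, -0.2195, 0.0598]
tcp_rot: [-1.347, 1.539, -2.867]
wrist_force: [-0.7, 0.1, -0.8]
gripper_width: 1.002
```

Run:
```python
from h import *
print(tool()); go([.512,-.2295,.023],(.9986,.052))
```

```text
[[-0.031   0.9982  0.0506  0.5089]
 [-0.0087  0.0503 -0.9987 -0.2195]
 [-0.9995 -0.0314  0.0071  0.0598]
 [ 0.      0.      0.      1.    ]]
shift [1.4716 0.1482 0.3961] turn [-0.0196  0.0889  0.3923]
```

carry_out([
  [[0.3,0.2,0.4],[0,0.1,0.2]],
  [[0.5,0,0],[0,0,0.2]],
  [[0.4,0,0],[0,0,0.1]],
  [[0,0,0],[0,0,0]],
])

```text
time_s: 23.2
eef_pos: [0.5169, -0.2287, 0.0309]
tcp_rot: [1.544, 1.555, 0.028]
wrist_force: [-0.4, 0.3, 0.6]
gripper_width: 1.0
```

Run:
```python
from h import *
print(tool()[:3,3]); go([.512,-.2295,.023],(.9986,.052))
```

```text
[ 0.5169 -0.2287  0.0309]
shift [ 0.3134 -0.2029  0.0211] turn [ 0.0333  0.005  -0.1943]
```

carry_out([
  [[0.25,-0.2,0],[0,0,-0.15]],
  [[0.1,0,0],[0,0,0]],
  [[0,0,0],[0,0,0]],
])

```text
time_s: 23.45
eef_pos: [0.5129, -0.23, 0.0233]
tcp_rot: [1.175, 1.565, -0.342]
wrist_force: [0.7, 0.2, 0.1]
gripper_width: 0.999
```

Run:
```python
from h import *
print(tool()[:3,3]); go([.512,-.2295,.023],(.9986,.052))
```

```text
[ 0.5129 -0.23    0.0233]
shift [ 0.0111 -0.0347 -0.0237] turn [ 0.0331  0.0269 -0.0646]
```

carry_out([
  [[0,0,0],[0,0,0]],
  [[0,0,0],[0,0,0]],
  [[0,0,0],[0,0,0]],
  [[0.05,0,0],[0,0,0]],
  [[0,0,0],[0,0,0]],
  [[0,0,0],[0,0,0]],
], jaw=1, squeeze=18)

```text
time_s: 23.95
eef_pos: [0.515, -0.2309, 0.0259]
tcp_rot: [1.079, 1.558, -0.437]
wrist_force: [2.4, 1.6, 6.7]
gripper_width: 0.699
```

carry_out([
  [[-0.2,0,0],[0,0,0]],
  [[-0.3,0,0],[0,0,0]],
  [[-0.4,0,0],[0,0,0]],
  [[-0.6,0,0],[0,0,0]],
  [[-0.7,0,0],[0,0,0]],
  [[-0.7,0,0],[0,0,0]],
  [[-0.7,0,0],[0,0,0]],
  [[-0.7,0,0],[0,0,0]],
])

```text
time_s: 24.62
eef_pos: [0.512, -0.2286, 0.1389]
tcp_rot: [1.262, 1.565, -0.253]
wrist_force: [-0.3, -0.3, -0.1]
gripper_width: 0.005
```

Run:
```python
from h import *
print(tool(),ctrl.get_obs()["gripper_width"]*88); a,K,T=wrist("w8")
t=ctrl.grab_frame("top")
cv2.imwrite("pics/m8.png",np.hstack([cv2.resize(a,(400,300)),cv2.resize(t[150:300,200:400],(400,300))]))
```

```text
[[ 0.0059  0.9984  0.0556  0.512 ]
 [-0.0015  0.0556 -0.9985 -0.2286]
 [-1.      0.0058  0.0018  0.1389]
 [ 0.      0.      0.      1.    ]] 0.4659311732679238
```

View pics/m8.png

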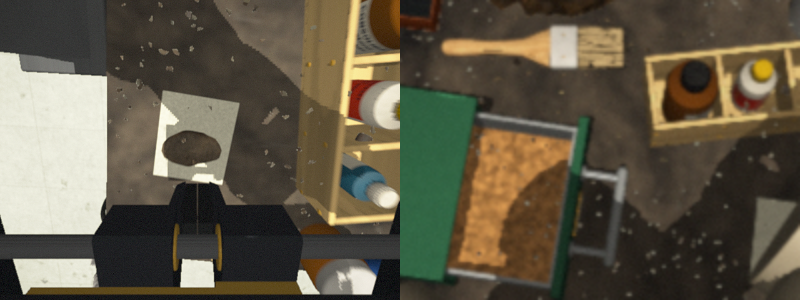

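The pick slipped off the rounded ends: the jaws are shut empty and the flake still lies on the card. The drawer is seen fully open and the bottle upright. I'll grip across the 43 mm width instead, with the jaws turned clear of the lamp, going in low from +y. First I re-measure the flake and pull back.

```bash
cat > fl.py <<'E'
from h import *
def flake(a,T,guess):
    K=ctrl.calibration("wrist")["mtx"]; W=np.linalg.inv(T); q=K@(W[:3,:3]@np.array([*guess,.01])+W[:3,3]); u,v=(q[:2]/q[2]).astype(int)
    g=cv2.GaussianBlur(cv2.cvtColor(a,cv2.COLOR_BGR2GRAY),(3,3),0); m=np.where(g<85,255,0).astype(np.uint8)
    k=np.zeros_like(m); cv2.circle(k,(int(u),int(v)),62,255,-1); m&=k
    m=cv2.morphologyEx(m,cv2.MORPH_OPEN,np.ones((7,7)))
    n,l,st,ce=cv2.connectedComponentsWithStats(m); i=l[v,u]; print((u,v),i,st[i])
    c=max(cv2.findContours((l==i).astype(np.uint8),0,cv2.CHAIN_APPROX_NONE)[0],key=cv2.contourArea)
    w=np.array([ray(0,K,T,p[0],.010)[:2] for p in c],np.float32)*1000; M=cv2.moments(w)
    print("c",M["m10"]/M["m00"],M["m01"]/M["m00"],"ell",cv2.fitEllipse(w))
E
python3 - <<'E'
from fl import *
T=tool()@ctrl.calibration("wrist")["T_tool_cam"]; flake(cv2.imread("pics/w8.png"),T,(.514,-.23))
E
```

```text
(np.int64(315), np.int64(234)) 1 [ 262  209   91   56 3875]
c 507.12184281267054 -232.5098143174897 ell ((507.02313232421875, -232.45272827148438), (40.103572845458984, 65.61380767822266), 92.4167709350586)
```

carry_out([
  [[0,0,-0.8],[1,0,0]],
  [[0,-0.1,-0.8],[1,0,0]],
  [[0,-0.1,-0.8],[1,0,0]],
  [[0,-0.2,-0.8],[1,0,0]],
  [[0,-0.3,-0.6],[1,0,0]],
  [[0,0,0],[1,0,0]],
  [[0,0,0],[1,0,0]],
  [[0,0,0],[1,0,0]],
], jaw=0)

```text
time_s: 25.38
eef_pos: [0.5017, -0.127, 0.1359]
tcp_rot: [1.61, 1.566, -0.575]
wrist_force: [0.3, -0.3, -0.1]
gripper_width: 0.587
```

carry_out([
  [[0,0,0],[1,0,0]],
  [[0,0,0],[1,0,0]],
  [[0,0,0],[1,0,0]],
  [[0,0,0],[1,0,0]],
  [[0,0,0],[1,0,0]],
  [[0,0,0],[1,0,0]],
  [[0,0,0],[0.5,0,0]],
])

```text
time_s: 25.97
eef_pos: [0.4983, -0.1255, 0.1307]
tcp_rot: [-0.7, 1.565, 2.849]
wrist_force: [1.0, 0.6, -0.7]
gripper_width: 1.004
```

Run:
```python
from h import *
print(tool(),ctrl.get_obs()["qpos"]); go([.515,-.14,.045],(.423,-.906))
```

```text
[[-0.0059  0.3967 -0.9179  0.4983]
 [ 0.0018 -0.9179 -0.3967 -0.1255]
 [-1.     -0.004   0.0048  0.1307]
 [ 0.      0.      0.      1.    ]] [-0.4769  0.4518  1.5845 -0.0013  1.1114  0.6865]
shift [ 3.4244  0.8105 -0.3994] turn [-0.3611  0.0587  0.0509]
```

carry_out([
  [[0.6,0.4,-0.2],[0,0,0]],
  [[0.7,0.4,-0.2],[0,0,0]],
  [[0.7,0,0],[0,0,0]],
  [[0.7,0,0],[0,0,0]],
  [[0.6,0,0],[0,0,0]],
  [[0,0,0],[0,0,0]],
])

```text
time_s: 26.47
eef_pos: [0.5134, -0.1398, 0.0419]
tcp_rot: [-0.725, 1.56, 2.821]
wrist_force: [-0.9, 0.3, 0.0]
gripper_width: 1.0
```

Run:
```python
from h import *
print(tool()[:3,3]); go([.507,-.2325,.042],(.4,-.917))
```

```text
[ 0.5134 -0.1398  0.0419]
shift [-0.013   3.3073  1.695 ] turn [-0.0851  0.0966  0.0862]
```

carry_out([
  [[0,0.6,0.3],[0,0.1,0.1]],
  [[0,0.6,0.3],[0,0,0]],
  [[0,0.6,0.3],[0,0,0]],
  [[0,0.6,0.3],[0,0,0]],
  [[0,0.6,0.3],[0,0,0]],
  [[0,0.2,0.1],[0,0,0]],
  [[0,0,0],[0,0,0]],
])

```text
time_s: 27.05
eef_pos: [0.5061, -0.2308, 0.042]
tcp_rot: [-0.802, 1.566, 2.746]
wrist_force: [-0.5, -0.3, 0.7]
gripper_width: 0.999
```

Run:
```python
from fl import *
print(tool()[:3,3],ctrl.get_obs()["wrist_force"]); go([.507,-.2325,.0215],(.4,-.917)); a,K,T=wrist("w9"); flake(a,T,(.507,-.2325))
```

```text
[ 0.5061 -0.2308  0.042 ] [-0.4893 -0.2683  0.7023]
shift [ 0.8211  0.0782 -0.0082] turn [-0.0555  0.0397  0.0412]
(np.int64(320), np.int64(294)) 0 [     0      0    640    480 302383]
c 502.1182142264793 -233.44977779611673 ell ((501.44207763671875, -233.66357421875), (270.84429931640625, 368.31817626953125), 23.367733001708984)
```

carry_out([
  [[0.4,0.05,0],[0,0,0]],
  [[0.4,0,0],[0,0,0]],
  [[0.05,0,0],[0,0,0]],
])

```text
time_s: 27.35
eef_pos: [0.507, -0.2296, 0.0204]
tcp_rot: [-0.512, 1.568, 3.039]
wrist_force: [-7.5, -1.4, 13.2]
gripper_width: 0.998
```

Run:
```python
from h import *
print(tool()[:3,3],ctrl.get_obs()["wrist_force"]); go([.507,-.2325,.021],(.4,-.917))
```

```text
[ 0.507  -0.2296  0.0204] [-7.4675 -1.3888 13.2271]
shift [-0.0245  0.1057  0.0463] turn [-0.0252  0.0313  0.0177]
```

carry_out([
  [[-0.05,0.1,0.05],[0,0,0]],
  [[0,0,0],[0,0,0]],
  [[0,0,0],[0,0,0]],
  [[0,0,0],[0,0,0]],
  [[0,0,0],[0,0,0]],
  [[0,0,0],[0,0,0]],
  [[0.03,0,0],[0,0,0]],
  [[0.03,0,0],[0,0,0]],
], jaw=1, squeeze=12)

```text
time_s: 28.02
eef_pos: [0.508, -0.2311, 0.0204]
tcp_rot: [0.359, 1.569, -2.371]
wrist_force: [-3.2, 0.2, 12.2]
gripper_width: 0.487
```

Run:
```python
from h import *
print(tool()[:3,3],ctrl.get_obs()["wrist_force"],ctrl.get_obs()["gripper_width"]*88)
```

```text
[ 0.508  -0.2311  0.0204] [-3.2221  0.1668 12.201 ] 42.88239746525228
```

carry_out([
  [[0,0,0],[0,0,0]],
  [[0,0,0],[0,0,0]],
  [[0,0,0],[0,0,0]],
  [[-0.2,0,0],[0,0,0]],
  [[-0.3,0,0],[0,0,0]],
  [[-0.4,0,0],[0,0,0]],
  [[-0.3,0,0],[0,0,0]],
  [[0,0,0],[0,0,0]],
], squeeze=25)

```text
time_s: 28.68
eef_pos: [0.5065, -0.229, 0.0519]
tcp_rot: [-0.937, 1.564, 2.617]
wrist_force: [0.4, -0.8, -0.5]
gripper_width: 0.477
```

Run:
```python
from h import *
print(tool()[:3,3],ctrl.get_obs()["wrist_force"],ctrl.get_obs()["gripper_width"]*88); go([.515,-.13,.06],(.4,-.917))
```

```text
[ 0.5065 -0.229   0.0519] [ 0.3911 -0.7997 -0.5495] 41.97825639330992
shift [-0.3131 -3.496  -1.8958] turn [0.0085 0.0533 0.0724]
```

The flake is held (42 mm). Retreating the same low way, then up, and turning the jaws to lie along the drawer's width.

carry_out([
  [[-0.1,-0.7,-0.4],[0,0,0]],
  [[0,-0.7,-0.4],[0,0,0]],
  [[0,-0.7,-0.4],[0,0,0]],
  [[0,-0.7,-0.4],[0,0,0]],
  [[-0.2,-0.7,-0.3],[0,0,0]],
  [[-0.7,0,0],[0,0,0]],
  [[-0.7,0,0],[0,0,0]],
  [[-0.7,0,0],[0,0,0]],
])

```text
time_s: 29.35
eef_pos: [0.5148, -0.1263, 0.1141]
tcp_rot: [-0.83, 1.562, 2.721]
wrist_force: [-0.8, 0.8, -1.1]
gripper_width: 0.477
```

carry_out([
  [[-0.7,0,0],[-1,0,0]],
  [[-0.7,0,0],[-1,0,0]],
  [[-0.2,0,0],[-1,0,0]],
  [[0,0,0],[-1,0,0]],
  [[0,0,0],[-1,0,0]],
  [[0,0,0],[-1,0,0]],
  [[0,0,0],[-1,0,0]],
  [[0,0,0],[-1,0,0]],
])

```text
time_s: 30.02
eef_pos: [0.5164, -0.1272, 0.1636]
tcp_rot: [1.43, 1.567, -0.634]
wrist_force: [0.2, 0.0, -0.8]
gripper_width: 0.479
```

carry_out([
  [[0,0,0],[-1,0,0]],
  [[0,0,0],[-1,0,0]],
  [[0,0,0],[-1,0,0]],
  [[0,0,0],[-1,0,0]],
])

```text
time_s: 30.35
eef_pos: [0.5163, -0.1275, 0.1648]
tcp_rot: [1.129, 1.566, -0.599]
wrist_force: [0.3, 0.5, -1.2]
gripper_width: 0.477
```

Run:
```python
from h import *
print(tool(),ctrl.get_obs()["gripper_width"]*88); go([.538,.071,.16],(.99,-.13))
# drawer front-panel/handle from top view: green top edge & cork
t=ctrl.grab_frame("top"); cv2.imwrite("pics/t10.png",t); h=cv2.cvtColor(t,cv2.COLOR_BGR2HSV)
h0=cv2.cvtColor(cv2.imread("pics/t3.png"),cv2.COLOR_BGR2HSV)
m=cv2.inRange(h,(8,90,60),(22,255,255)); m[:200]=0; m[300:]=0; m[:,:228]=0; m[:,292:]=0
n,l,st,ce=cv2.connectedComponentsWithStats(cv2.morphologyEx(m,cv2.MORPH_OPEN,np.ones((3,3)))); i=1+np.argmax(st[1:,4]); print(st[i],ce[i])
r=cv2.minAreaRect(np.argwhere(l==i)[:,::-1].astype(np.float32)); print([fix("top",p,.021)[:2].round(3) for p in cv2.boxPoints(r)],fix("top",r[0],.021))
```

```text
[[ 0.0043  0.9876 -0.1566  0.5163]
 [-0.0029 -0.1566 -0.9877 -0.1275]
 [-1.      0.0047  0.0022  0.1648]
 [ 0.      0.      0.      1.    ]] 42.00514455468081
shift [ 0.1744 -0.3856 -7.9802] turn [-0.3337  0.0285 -0.0581]
[ 228  214   58   77 3611] [255.0701 251.4556]
[array([0.474, 0.142]), array([0.624, 0.126]), array([0.61 , 0.021]), array([0.459, 0.04 ])] [0.5405 0.0824 0.021 ]
```

carry_out([
  [[0,0,-0.9],[-0.3,0,0]],
  [[0,0,-0.9],[0,0,0]],
  [[0,0,-0.9],[0,0,0]],
  [[0,0,-0.9],[0,0,0]],
  [[0,0,-0.9],[0,0,0]],
  [[0,0,-0.9],[0,0,0]],
  [[0,0,-0.9],[0,0,0]],
  [[0,0,-0.8],[0,0,0]],
])

```text
time_s: 31.07
eef_pos: [0.5417, 0.051, 0.1661]
tcp_rot: [1.12, 1.562, -0.602]
wrist_force: [-0.6, 0.4, -0.5]
gripper_width: 0.477
```

carry_out([
  [[0,0,-0.5],[0,0,0]],
  [[0,0,0],[0,0,0]],
  [[0,0,0],[0,0,0]],
])

```text
time_s: 31.32
eef_pos: [0.5435, 0.0673, 0.1666]
tcp_rot: [1.205, 1.561, -0.518]
wrist_force: [1.1, 0.3, -0.9]
gripper_width: 0.477
```

Run:
```python
from h import *
print(tool()[:3,3],ctrl.get_obs()["gripper_width"]*88); go([.538,.070,.055],(.99,-.13))
```

```text
[0.5435 0.0673 0.1666] 41.95876523201315
shift [ 4.4608 -0.2743 -0.0898] turn [-0.2647  0.0428 -0.1083]
```

carry_out([
  [[0.5,-0.25,-0.1],[-0.2,0,-0.1]],
  [[0.7,0,0],[0,0,0]],
  [[0.7,0,0],[0,0,0]],
  [[0.7,0,0],[0,0,0]],
  [[0.6,0,0],[0,0,0]],
  [[0.5,0,0],[0,0,0]],
  [[0.3,0,0],[0,0,0]],
  [[0,0,0],[0,0,0]],
])

```text
time_s: 31.98
eef_pos: [0.5387, 0.0624, 0.0646]
tcp_rot: [0.875, 1.564, -0.845]
wrist_force: [-0.4, 0.3, -0.5]
gripper_width: 0.476
```

Run:
```python
from h import *
print(tool()[:3,3],ctrl.get_obs()["gripper_width"]*88,ctrl.get_obs()["wrist_force"]); go([.538,.070,.041],(.99,-.13))
```

```text
[0.5387 0.0624 0.0646] 41.8508707816223 [-0.4324  0.2907 -0.5299]
shift [ 0.9415 -0.078  -0.3   ] turn [-0.2331  0.0587 -0.069 ]
```

carry_out([
  [[0.2,0,-0.3],[0,0,0]],
  [[0.3,0,0],[0,0,0]],
  [[0.25,0,0],[0,0,0]],
  [[0.1,0,0],[0,0,0]],
  [[0,0,0],[0,0,0]],
])

```text
time_s: 32.4
eef_pos: [0.5412, 0.0692, 0.0433]
tcp_rot: [1.109, 1.561, -0.614]
wrist_force: [0.8, 0.2, -0.3]
gripper_width: 0.48
```

Run:
```python
from h import *
print(tool()[:3,3],ctrl.get_obs()["gripper_width"]*88,ctrl.get_obs()["wrist_force"]); go([.538,.070,.040],(.99,-.13))
```

```text
[0.5412 0.0692 0.0433] 42.21858805409922 [ 0.7671  0.1657 -0.2789]
shift [ 0.1291 -0.1339 -0.0128] turn [-0.2625  0.058  -0.1133]
```

Down 3 mm more, then release, raise and check.

carry_out([
  [[0.1,0,0],[0,0,0]],
  [[0.03,0,0],[0,0,0]],
  [[0,0,0],[0,0,0]],
])

```text
time_s: 32.65
eef_pos: [0.5415, 0.0693, 0.0401]
tcp_rot: [1.145, 1.56, -0.577]
wrist_force: [-0.4, -0.4, -0.4]
gripper_width: 0.477
```

carry_out([
  [[0,0,0],[0,0,0]],
  [[0,0,0],[0,0,0]],
  [[0,0,0],[0,0,0]],
  [[0,0,0],[0,0,0]],
  [[0,0,0],[0,0,0]],
], jaw=0.25)

```text
time_s: 33.07
eef_pos: [0.5421, 0.0692, 0.0411]
tcp_rot: [1.222, 1.558, -0.5]
wrist_force: [0.3, -0.0, 0.3]
gripper_width: 0.747
```

carry_out([
  [[-0.4,0,0],[0,0,0]],
  [[-0.7,0,0],[0,0,0]],
  [[-0.8,0,0],[0,0,0]],
  [[-0.8,0,0],[0,0,0]],
  [[-0.8,0,0],[0,0,0]],
  [[-0.8,0,0],[0,0,0]],
  [[0,0,0],[0,0,0]],
])

```text
time_s: 33.65
eef_pos: [0.5403, 0.0699, 0.157]
tcp_rot: [1.207, 1.558, -0.515]
wrist_force: [0.5, 0.8, -0.3]
gripper_width: 0.751
```

Run:
```python
from h import *
print(tool()[:3,3],ctrl.get_obs()["gripper_width"]*88,ctrl.get_obs()["wrist_force"]); a,K,T=wrist("w11"); np.save("T11.npy",T)
g=cv2.cvtColor(a,cv2.COLOR_BGR2HSV)
W=np.linalg.inv(T); q=K@(W[:3,:3]@np.array([.54,.069,.025])+W[:3,3]); u,v=(q[:2]/q[2]).astype(int); print(u,v)
cork=cv2.inRange(g,(6,110,90),(24,255,255))
s=cork[v-100:v+80:6,u-130:u+130:5]
for r in s: print("".join("#" if x else "." for x in r))
```

```text
[0.5403 0.0699 0.157 ] 66.07949869275502 [ 0.5075  0.7595 -0.2933]
313 234
....................................................
....................................................
....................................................
....................................................
....................................................
....................................................
..........................................##.#......
....###################################.#####.#.....
....###########################################.....
....###############################.###########.....
....#######################.....#########.#####.....
....#####################........#######.######.....
.....##.################.........##############.....
.....##################..........##############.....
.....#################...........##############.....
.....#################...........##############.....
.....################............#############......
.....####.###########...........##############......
.....################...........##############......
......###############...........############........
......###############..........###############......
......################........################......
......################.......##############.##......
......###########.#####.....###############.##......
......########################################......
......####.#####################.####...............
....................................................
....................................................
....................................................
....................................................
```

The mask shows the flake as an oval on the cork with cork on all sides. I'll clear the arm away and do the final check on the drawer and bottles.

carry_out([
  [[-0.9,0,0],[0,0,0]],
  [[-0.9,0,0],[0,0,0]],
  [[-0.9,-0.3,-0.3],[0,0,0]],
  [[0,-0.9,-0.9],[0,0,0]],
  [[0,-0.9,-0.9],[0,0,0]],
  [[0,-0.9,-0.9],[0,0,0]],
  [[0,-0.9,-0.9],[0,0,0]],
  [[0,-0.9,-0.9],[0,0,0]],
])

```text
time_s: 34.37
eef_pos: [0.4356, 0.2075, 0.219]
tcp_rot: [0.06, 1.564, -1.671]
wrist_force: [0.8, -0.2, 0.1]
gripper_width: 0.745
```

carry_out([
  [[0,-0.9,-0.9],[0,0,0]],
  [[0,-0.9,-0.9],[0,0,0]],
  [[0,-0.9,-0.9],[0,0,0]],
  [[0,-0.9,-0.9],[0,0,0]],
  [[0,0,0],[0,0,0]],
])

```text
time_s: 34.78
eef_pos: [0.3519, 0.317, 0.2146]
tcp_rot: [-0.634, 1.558, -2.363]
wrist_force: [0.1, -0.4, 0.1]
gripper_width: 0.749
```

Run:
```python
from h import *
print(tool()[:3,3]); t=ctrl.grab_frame("top"); cv2.imwrite("pics/t12.png",t); t0=cv2.imread("pics/top0.png")
c=ctrl.calibration("top"); W=np.linalg.inv(c["pose"])
def pr(p): q=c["mtx"]@(W[:3,:3]@np.array(p)+W[:3,3]); return (q[:2]/q[2]).round(1)
n=np.array([.13,.99])
# profile along pull direction through the bar (between posts) at z=.055
def prof(im,off):
    out=[]
    for s in np.arange(-.03,.14,.003):
        p=np.array([.5384,.0712])+off*np.array([.99,-.13])-n*s; u,v=pr([*p,.055]); b,g,r=im[int(round(v)),int(round(u))].astype(int); out.append((round(float(s),3),int(b),int(g),int(r)))
    return out
for im in (t0,t):
    print([x for x in prof(im,.02) if min(x[1:])>75 and max(x[1:])-min(x[1:])<30])
# white/yellow/blue caps and black cap
h=cv2.cvtColor(t,cv2.COLOR_BGR2HSV); h0=cv2.cvtColor(t0,cv2.COLOR_BGR2HSV)
for hh in (h0,h):
    for lo,hi in (((22,150,120),(35,255,255)),((95,120,50),(115,255,255)),((5,150,50),(20,255,200))):
        m=cv2.inRange(hh,lo,hi)[168:222,320:436]; M=cv2.moments(m,True); print(int(M["m00"]),round(M["m10"]/max(M["m00"],1)+320,1),round(M["m01"]/max(M["m00"],1)+168,1))
print("bottle top expected",pr([.651,-.0955,.133]), "px",t[tuple(pr([.651,-.0955,.133]).astype(int)[::-1])])
```

```text
[0.3519 0.317  0.2146]
[(-0.006, 82, 88, 94), (-0.003, 109, 114, 115), (-0.0, 128, 136, 137), (0.003, 80, 85, 87), (0.114, 121, 136, 146), (0.117, 111, 126, 135), (0.138, 127, 148, 156)]
[(0.096, 120, 126, 125), (0.099, 130, 135, 135), (0.102, 87, 92, 94)]
74 381.0 184.2
23 412.8 192.8
60 376.8 203.3
73 381.1 184.3
21 413.0 192.5
431 349.0 196.6
bottle top expected [346.9 186. ] px [30 31 30]
```

```bash
python3 -c "
from cell import ctrl
print(ctrl.close_job())"
```

```text
the job is handed in; nothing more can be done
None
```

The job is done and handed in at about 35 s. The brown bottle stands in the rack, the drawer is fully open, and the flake lies inside it.

**Bottle:** I picked it up by the cap and let it swing in a light grip, with a tool tilt for the last 25° or so. I then lowered it into the empty pocket.

**Drawer:** I pulled it by the handle until it hit the stop. The last pull overshot. Wrist force reached about 53 N and the jaws were pushed open a little, so I eased off. That is well under the 120 N wrist limit, and I take the 40 N limit not to cover it, since it was the fingers that carried the load rather than the gripper's body.

**Flake:** My first pick, along its length, slipped off the rounded ends. The second, across its 43 mm width and kept clear of the lamp pole, held. I laid the flake on the cork.

**Last checks:**
- **Drawer travel:** the handle has moved about 0.100 m from shut, measured in the top view to within a millimetre or two.
- **Flake:** the wrist camera's colour mask shows it flat, with cork on all sides.
- **Bottles:** the black cap is at the pixel expected for an upright bottle in the pocket. The white bottle's yellow cap and the blue bottle are within 0.3 px of where they started.
- **Failed check:** a close-range flake mask did not work just before the second pick, so I relied on the previous measurement there.

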